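Close the refilled dressing jars with the stacked lids

ROBOT

A 6-joint arm with a two-finger parallel gripper is mounted at the origin on a cart in front of the work surface, level with it; the furniture and walls round the work are solid. World frame = base frame: x ahead of the robot, y to its left, z up, the work surface at z = 0. Lengths are in mm, angles in degrees, forces in N, time in s.
With the tool pointing down it reaches from about 350 to 850 mm from the base axis. Payload 8.1 kg.
Tool frame: the origin (TCP) lies at the very end of the fingers, on their centre line; the grasp point (between the pads) lies 19 mm behind it (r.grip_point_offset is the distance from the TCP to the grasp point, in mm); z points along the fingers, y is the line along which they close (so a half turn about z gives the same grasp; the last joint's range is limited). The gripper opens to 85 mm and grips with 20 to 120 N. Pads are 22 mm wide; open, the fingers measure 114 mm over their backs; the gripper's body (76 mm by 85 mm) begins 54 mm behind the grasp point. The pads swing forward as they close: fully open they stand 13 mm farther back than shut.
Start: joints at [-72.445, 7.471, 85.268, -0, 87.261, -4.893], TCP at [229.132, -554.53, 231.292] pointing down, gripper open.
Joint ranges: [-169.43, 169.43], [-51.17, 129.36], [1.28, 143.12], [-76.62, 256.62], [0, 156.53], [-152.29, 152.29]. Speed limits (degrees/s): [136.94, 136.94, 159.86, 180, 180, 180].

INTERFACE

Orientations are given as [roll, pitch, yaw] about the fixed x, y, z axes, in that order (R = Rz(yaw) Ry(pitch) Rx(roll)).
In Python, from bench import status, eyes, r gives the robot as it stands.
- The arm moves only by the shell command python3 -m handwheel 'ROWS' [FORCE]. ROWS is a JSON object whose one key "series" holds a list that holds one entry, the list of rows, each a list of 7 numbers: the shift along the tool's x, y, z in cm, then the turn, a rotation vector about the tool's x, y, z in rad, then the opening, from 0 (shut) to 1 (fully open). In form: {"series": [[[tx, ty, tz, rx, ry, rz, claw], ...]]}. A call has 1 to 12 rows; each row is the pose to reach, as a shift and turn from the pose commanded when the call began, along the tool's axes at that moment; what a row does not reach only later rows make up. A row lasts 1/8 s, in which the tool goes at most 62.5 mm and 10.7 degrees, less where a joint would pass 70% of its speed; a pose out of reach is approached as far as the arm can. A call with a gripper value outside its range is refused whole. The fingers move at their own pace and stop on an object; FORCE is the grip in N (left out, the last holds). Time passes only in rows, so rows that repeat a pose let the fingers close. It gives the time, the measured TCP pose, the force, the opening and the grip force at its end, in the units of the state.
- status.sense(): the state, without advancing time (a new reading comes with each control period).
- eyes.snapshot(name): name is "scene" or "top" or "wrist"; returns a dict with "img" (480x640x3 uint8, red, green, blue), "mtx" (3x3 intrinsics, pixels), "R" (3x3) and "t" (3): a world point X has camera coordinates R X + t. Camera axes: x right, y down, z forward; pixel columns grow to the right and rows downward; lengths in mm; the calibration is good to about 2 mm. A picture is of the moment at which its call begins. There is no depth.
- r.hand_in(): hands the job in; it is judged then, once.
The state is a dict: "time": time; "joint_pos": joint angles; "qd": joint speeds; "joint_efforts": joint torques, N m; "tool_pos": TCP position; "tcp_rot": TCP orientation; "ft_force": force on the tool from outside, world axes, zero at the start; "wrist_torque": the same for the moment, N m; "finger_gap": finger opening in mm; "grip_force": force on a finger pad.
Only numpy, scipy, OpenCV 4.12 (cv2) and the standard library are available. Lean on these libraries where they do the work, as an engineer would, in place of code of your own. Each camera call takes 0.05 s, during which the arm holds its last target. There are 200 camera calls.

TASK

The four steel jars have been refilled and their lids have come back from the steriliser in one stack. Take the stack apart from the top and close every jar with the lid that fits it, each lid level and fully down on its jar. Leave the jars and the white cup standing where they are.

Things in the scene. Friction and masses are not known exactly. Their poses are not given: they have to be found in the camera images.
- lid_small: loose steel slip-over lid, 56 mm across, at first the top of the stack. Upturned shallow cup: skirt 23 mm high, bore 50 mm, 20 mm deep; on its flat top a central black knob 17 mm high, 21 mm thick (foot 17). Origin: centre of the skirt's lower edge, z up: top face at 23, knob to 40 mm. Stacked, it stands on the next larger lid's top, over its knob, a few mm off centre. 57 g
- lid_medium: loose steel slip-over lid, 74 mm across, at first the second from the top. Upturned shallow cup: skirt 23 mm high, bore 68 mm, 20 mm deep; on its flat top a central black knob 17 mm high, 21 mm thick (foot 17). Origin: centre of the skirt's lower edge, z up: top face at 23, knob to 40 mm. Stacked, it stands on the next larger lid's top, over its knob, a few mm off centre. 65 g
- lid_large: loose steel slip-over lid, 92 mm across, at first the third from the top. Upturned shallow cup: skirt 23 mm high, bore 86 mm, 20 mm deep; on its flat top a central black knob 17 mm high, 21 mm thick (foot 17). Origin: centre of the skirt's lower edge, z up: top face at 23, knob to 40 mm. Stacked, it stands on the next larger lid's top, over its knob, a few mm off centre. 73 g
- lid_largest: loose steel slip-over lid, 110 mm across, at first the bottom of the stack, on the table. Upturned shallow cup: skirt 23 mm high, bore 104 mm, 20 mm deep; on its flat top a central black knob 17 mm high, 21 mm thick (foot 17). Origin: centre of the skirt's lower edge, z up: top face at 23, knob to 40 mm. Stacked, it stands on the next larger lid's top, over its knob, a few mm off centre. 82 g
- jar_small: loose open round steel jar with white tablets, 56 mm across, 62 mm high, on the table. Above a shoulder 24 mm below the rim its neck tapers from 43 to 32 mm at the rim; the 56 mm lid slips over the neck until its top rests on the rim, its lower edge (origin) then 42 mm above the jar's origin. Origin: centre of the underside, z up. 285 g
- jar_medium: loose open round steel jar with amber glass ampoules, 74 mm across, 74 mm high, on the table. Above a shoulder 24 mm below the rim its neck tapers from 61 to 50 mm at the rim; the 74 mm lid slips over the neck until its top rests on the rim, its lower edge (origin) then 54 mm above the jar's origin. Origin: centre of the underside, z up. 323 g
- jar_large: loose open round steel jar with thin round wooden sticks, 92 mm across, 86 mm high, on the table. Above a shoulder 24 mm below the rim its neck tapers from 79 to 68 mm at the rim; the 92 mm lid slips over the neck until its top rests on the rim, its lower edge (origin) then 66 mm above the jar's origin. Origin: centre of the underside, z up. 381 g
- jar_largest: loose open round steel jar with flat wooden spatulas, 110 mm across, 98 mm high, on the table. Above a shoulder 24 mm below the rim its neck tapers from 97 to 86 mm at the rim; the 110 mm lid slips over the neck until its top rests on the rim, its lower edge (origin) then 78 mm above the jar's origin. Origin: centre of the underside, z up. 463 g
- cup_white: white plastic cup standing open on the table, 68 mm across, 50 mm high; not part of the job. Origin: centre of its underside, z up.
Things that resemble listed ones, but are neither listed nor needed, are in the scene too. What is shaped like the lid_medium but red is not meant.

How it is judged:
By the outcome, as a careful person would: the job done as asked, in the order asked, and still so for the second after the job is handed in, with the robot touching nothing.
It also fails if it takes over 102 s, if anything falls off the work surface, if the arm or the gripper's body presses on something with over 40 N, if the wrist force passes 120 N, or if a joint passes its speed limit or range.

## Working session

There is one attempt and no reset: what is moved stays moved. The work goes in short steps, Python scripts to look and compute and a shell command to move; the robot and the scene stay as the last step left them, time stands still between calls to the robot, and variables do not carry over. Pictures are saved under pics/ and viewed, at most 14 in all, crops included, and the job is handed in when it is done.

```bash
mkdir -p pics; python3 - <<'E'
from bench import status, eyes, r
import cv2
s=status.sense(); print(s['time'],s['tool_pos'],s['tcp_rot'],s['finger_gap'],s['ft_force'])
for n in ('scene','top'):
    d=eyes.snapshot(n); cv2.imwrite(f'pics/{n}0.png',d['img'][:,:,::-1]); print(n,d['mtx'].tolist(),d['R'].round(4).tolist(),d['t'].round(1).tolist())
E
```

```text
0.0 [ 228.95906258 -553.9770459   230.22126296] [-1.79890172e+02 -9.77873614e-03  2.24485563e+01] 85.21922054138656 [ 0.43831416 -0.25358795  0.11221531]
scene [[481.11699107446776, 0.0, 321.85084989613176], [0.0, 481.11699107446776, 239.50176676131], [0.0, 0.0, 1.0]] [[-0.7094, -0.7048, -0.0031], [-0.3612, 0.3672, -0.8571], [0.6053, -0.6069, -0.5151]] [431.7, 234.3, 685.0]
top [[538.2525133347923, 0.0, 319.775402089415], [0.0, 538.2525133347923, 235.77734367248365], [0.0, 0.0, 1.0]] [[0.015, -0.9999, -0.0021], [-0.9945, -0.0147, -0.1039], [0.1038, 0.0037, -0.9946]] [71.7, 527.2, 1259.3]
```

View pics/scene0.png

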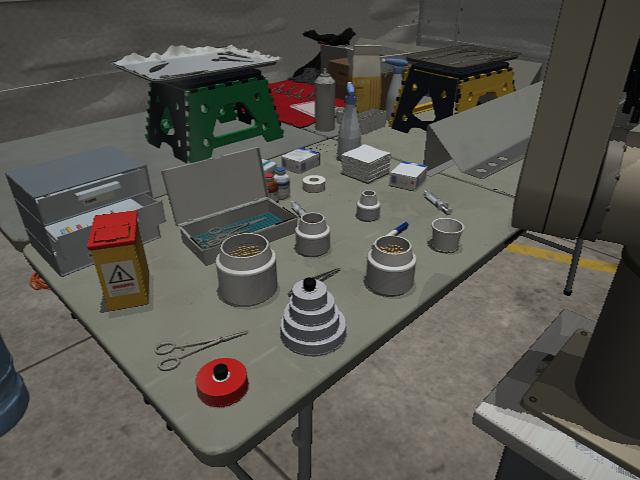

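View pics/top0.png

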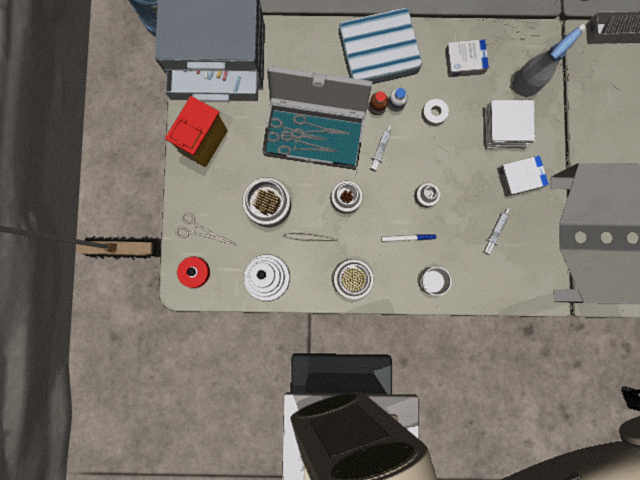

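The scene shows the stack near (313,315), with jars around it. In the top view:
- The stack knob is at (262,274).
- The jars are largest (267,202), medium (347,196), large (353,280) and small (428,195).

Things that could be mistaken for what I want are the red lid (193,272), the cup (435,281) and the tape roll (435,111). Next I'll measure everything from contours.

```bash
cat > h.py <<'E'
import numpy as np, cv2
def ray(d,px,z):
    K,R,t=map(np.array,(d['mtx'],d['R'],d['t'])); c=-R.T@t
    v=R.T@np.linalg.inv(K)@np.array([px[0],px[1],1.]); return (c+v*(z-c[2])/v[2])
def proj(d,X):
    p=np.array(d['mtx'])@(np.array(d['R'])@np.array(X,float)+np.array(d['t'])); return p[:2]/p[2]
E
python3 - <<'E'
from bench import eyes
from h import *
d=eyes.snapshot('top'); im=d['img']; g=cv2.cvtColor(im,cv2.COLOR_RGB2GRAY)
# bright outlines; fill outer contours
S={'small':((428,195),38,56),'medium':((347,196),50,74),'large':((353,280),62,92),'largest':((267,202),74,110),'cup':((435,281),50,68),'stack':((266,277),23,110)}
hsv=cv2.cvtColor(im,cv2.COLOR_RGB2HSV)
table=np.median(im[250:260,300:420].reshape(-1,3),0); print(table)
tiles=[]
m=((g.astype(int)>165)*255).astype(np.uint8)
for n,(c,z,D) in S.items():
    x,y=c; w=32
    sub=m[y-w:y+w,x-w:x+w]
    cs,_=cv2.findContours(sub,cv2.RETR_EXTERNAL,cv2.CHAIN_APPROX_NONE); k=max(cs,key=lambda a:len(cv2.convexHull(a)) and cv2.contourArea(cv2.convexHull(a)))
    hull=cv2.convexHull(k)[:,0]+[x-w,y-w]
    P=np.array([ray(d,p,z)[:2] for p in hull]); (cx,cy),rad=cv2.minEnclosingCircle(P.astype(np.float32))
    print(n,'centre',round(cx,1),round(cy,1),'dia',round(2*rad,1),'want',D,'reach',round(np.hypot(cx,cy)))
    t=im[y-w:y+w,x-w:x+w].copy(); t=cv2.resize(t,None,fx=4,fy=4,interpolation=cv2.INTER_NEAREST)
    for p in hull: cv2.circle(t,tuple(int(v) for v in ((p-[x-w,y-w])*4+2)),2,(255,0,0),-1)
    tiles.append(t)
cv2.imwrite('pics/mos1.png',np.vstack([np.hstack(tiles[:3]),np.hstack(tiles[3:])])[:,:,::-1])
# knob of top lid: dark blob
y,x=274,262; k=(g[y-10:y+11,x-10:x+11]<60).astype(np.uint8); M=cv2.moments(k,True); p=(x-10+M['m10']/M['m00'],y-10+M['m01']/M['m00']); print('knob px',p,ray(d,p,106))
s=eyes.snapshot('scene'); g=cv2.cvtColor(s['img'],cv2.COLOR_RGB2GRAY); y,x=285,310; k=(g[y-12:y+9,x-12:x+13]<60).astype(np.uint8);M=cv2.moments(k,True); p=(x-12+M['m10']/M['m00'],y-12+M['m01']/M['m00']); print('scene knob',p,ray(s,p,101))
E
```

```text
[168. 164. 149.]
small centre 631.5 -179.8 dia 59.0 want 56 reach 657
medium centre 621.8 17.7 dia 75.0 want 74 reach 622
large centre 393.2 29.8 dia 124.9 want 92 reach 394
largest centre 602.1 206.6 dia 109.4 want 110 reach 637
cup centre 420.8 -196.0 dia 72.2 want 68 reach 464
stack centre 426.5 187.6 dia 181.3 want 110 reach 466
knob px (261.14285714285717, 274.375) [429.48703607 208.5879143  106.        ]
scene knob (310.53757225433526, 283.08670520231215) [427.56194471 207.31996629 101.        ]
```

View pics/mos1.png

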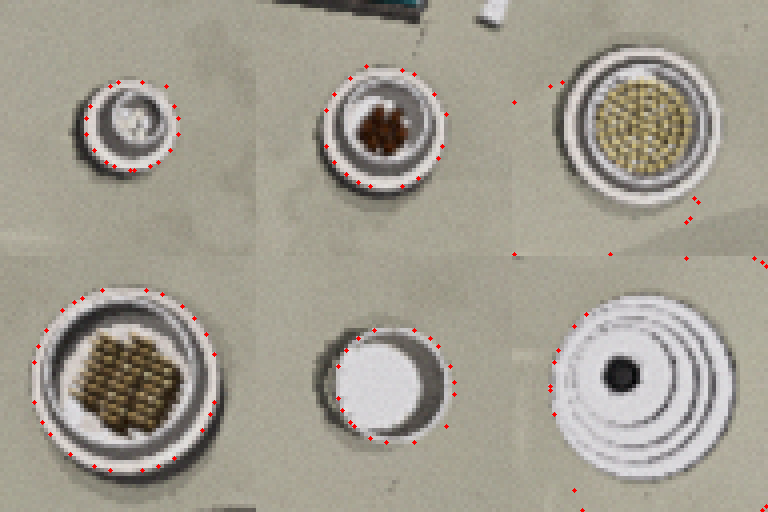

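The crops confirm the choice: a steel small lid with a black knob at top px (261,274), not the red lid. Both cameras agree on the knob at about (428.5, 208). Moving there, and refining the large jar and the stack.

```bash
python3 -m handwheel '{"series": [[[8,-5,0,0,0,0.1,0.5],[16,-10,0,0,0,0.2,0.5],[24,-15,0,0,0,0.3,0.5],[32,-19.7,0,0,0,0.391,0.5],[34.2,-25.8,0,0,0,0.391,0.5],[36.4,-32,0,0,0,0.391,0.5],[38.6,-38,0,0,0,0.391,0.5],[40.8,-44,0,0,0,0.391,0.5],[43,-50,1,0,0,0.391,0.5],[45.2,-56,2,0,0,0.391,0.5],[47.5,-62.8,3.1,0,0,0.391,0.5],[47.5,-62.8,3.1,0,0,0.391,0.5]]]}' 30
python3 - <<'E'
from bench import eyes,status
from h import *
d=eyes.snapshot('top'); im=d['img']; g=cv2.cvtColor(im,cv2.COLOR_RGB2GRAY); print(status.sense()['time'])
m=((g>188)*255).astype(np.uint8)
for n,(x,y),z in (('large',(353,280),62),):
    w=27; cs,_=cv2.findContours(m[y-w:y+w,x-w:x+w],cv2.RETR_EXTERNAL,cv2.CHAIN_APPROX_NONE)
    k=max(cs,key=lambda a:cv2.contourArea(cv2.convexHull(a)));h=cv2.convexHull(k)[:,0]+[x-w,y-w]
    print(n,cv2.minEnclosingCircle(np.array([ray(d,p,z)[:2] for p in h],np.float32)))
w=eyes.snapshot('wrist'); cv2.imwrite('pics/w1.png',w['img'][:,:,::-1]); print(proj(w,(428.5,208,109)))
np.set_printoptions(suppress=True,precision=3);print(w['mtx'],w['R'],-w['R'].T@w['t'])
E
```

```text
time: 1.7
tool_pos: [429.2, 141.4, 208.0]
tcp_rot: [-180.0, -0.1, 0.0]
ft_force: [0.2, -0.5, 0.8]
finger_gap: 42.5
grip_force: 0.0
1.75
large ((423.96746826171875, 1.0117855072021484), 44.768611907958984)
[233.55943909 239.26218496]
[[370.402   0.    320.514]
 [  0.    370.402 241.296]
 [  0.      0.      1.   ]] [[ 0.005 -1.    -0.005]
 [-0.954 -0.007  0.301]
 [-0.301  0.003 -0.954]] [503.342 147.897 349.735]
```

```bash
python3 -m handwheel '{"series": [[[0,0,0,0,0,0,0.5],[0,0,0,0,0,0,0.5]]]}'
python3 - <<'E'
from bench import eyes,status
from h import *
s=status.sense(); print(s['time'],s['tool_pos'])
w=eyes.snapshot('wrist'); cv2.imwrite('pics/w1.png',w['img'][:,:,::-1]); print(proj(w,(428.5,208,109)))
E
```

```text
time: 2.05
tool_pos: [429.8, 138.3, 208.2]
tcp_rot: [180.0, -0.0, -0.0]
ft_force: [-0.0, 0.1, -0.7]
finger_gap: 42.5
grip_force: 0.0
2.05 [429.83932446 138.29587963 208.16763515]
[218.76528575 242.71291987]
```

View pics/w1.png

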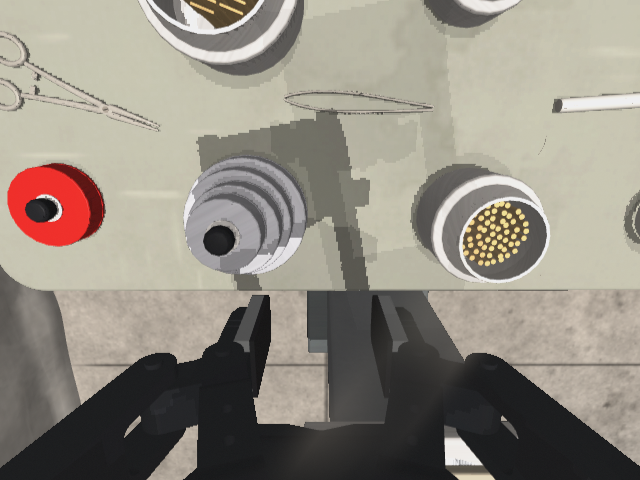

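Wrist view: knob at (219,240), predicted (218.8,242.7), so the measurement holds. Now to move above it and descend.

```bash
python3 -m handwheel '{"series": [[[0,-4,0,0,0,0,0.5],[0,-6.97,0,0,0,0,0.5],[0,-6.97,3,0,0,0,0.5],[0,-6.97,6,0,0,0,0.5],[0,-6.97,9,0,0,0,0.5],[0,-6.97,11.35,0,0,0,0.5],[0,-6.97,11.35,0,0,0,0.5],[0,-6.97,11.35,0,0,0,0.1],[0,-6.97,11.35,0,0,0,0.1],[0,-6.97,11.35,0,0,0,0.1],[0,-6.97,11.35,0,0,0,0.1]]]}' 30
```

```text
time: 3.48
tool_pos: [430.8, 209.2, 96.1]
tcp_rot: [-180.0, -0.2, 0.0]
ft_force: [-0.7, -2.7, 6.0]
finger_gap: 18.8
grip_force: 29.8
```

```bash
python3 -m handwheel '{"series": [[[0,0,-1,0,0,0,0.1],[0,0,-3,0,0,0,0.1],[0,0,-6,0,0,0,0.1],[0,0,-8.5,0,0,0,0.1],[0,0,-8.5,0,0,0,0.1]]]}'
python3 - <<'E'
from bench import eyes,status
from h import *
s=status.sense(); print(s['time'],s['tool_pos'],s['tcp_rot'],s['ft_force'],s['finger_gap'])
w=eyes.snapshot('wrist'); cv2.imwrite('pics/w2.png',w['img'][:,:,::-1])
p=s['tool_pos']; print(proj(w,p+[0,0,13]),proj(w,p),[proj(w,p+[dx,dy,-27]).round(0) for dx,dy in((28,0),(-28,0),(0,28),(0,-28))])
E
```

```text
time: 4.1
tool_pos: [431.0, 209.8, 182.3]
tcp_rot: [-179.9, -0.3, 0.1]
ft_force: [0.6, 0.1, -1.1]
finger_gap: 18.7
grip_force: 29.5
4.1 [430.96438103 209.79708618 182.34988622] [-1.79897102e+02 -2.55635499e-01  6.21705551e-02] [ 0.58652479  0.14606373 -1.05504355] 18.725959571887824
[320.1216657  325.12491861] [320.23206605 309.63202848] [array([320., 230.]), array([320., 334.]), array([264., 284.]), array([377., 284.])]
```

View pics/w2.png

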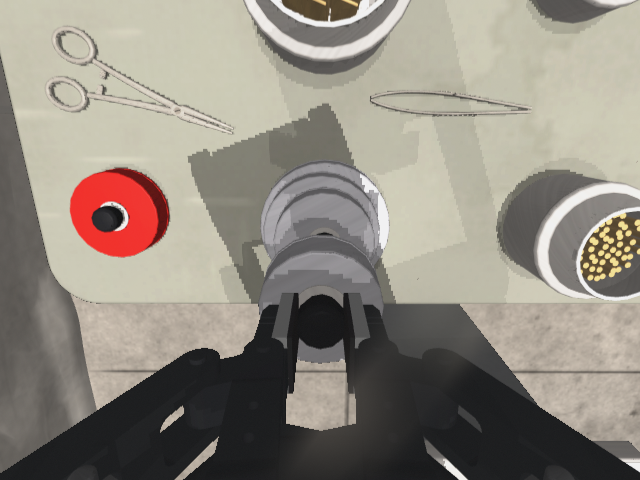

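Picture shows the small lid held level, knob at (321,322), and the medium lid's knob peeking at (325,233). Transporting to the small jar.

```bash
python3 -m handwheel '{"series": [[[2,4,0,0,0,0,0.1],[4,8.5,0,0,0,0,0.1],[6.5,13,0,0,0,0,0.1],[9,17.5,0,0,0,0,0.1],[11.5,22,0,0,0,0,0.1],[14,26.5,0,0,0,0,0.1],[16,31,0,0,0,0,0.1],[18,35,0,0,0,0,0.1],[20,38.9,0,0,0,0,0.1],[20,38.9,2,0,0,0,0.1],[20,38.9,4,0,0,0,0.1],[20,38.9,4,0,0,0,0.1]]]}'
python3 - <<'E'
from bench import eyes,status
from h import *
s=status.sense(); p=s['tool_pos']; print(s['time'],p)
w=eyes.snapshot('wrist'); t=eyes.snapshot('top')
a=w['img'][100:420,160:560]; q=proj(t,(631,-180,60)).astype(int); b=cv2.resize(t['img'][q[1]-40:q[1]+40,q[0]-48:q[0]+52],None,fx=4,fy=4)
cv2.imwrite('pics/w3.png',np.hstack([a,b])[:,:,::-1])
print(proj(w,p+[1,0,13]),'jar rim',[proj(w,(631.5+dx,-180+dy,38)).round(0) for dx,dy in((28,0),(-28,0),(0,28),(0,-28))])
E
```

```text
time: 5.65
tool_pos: [627.2, -177.7, 135.3]
tcp_rot: [-179.8, 0.4, 0.1]
ft_force: [-0.8, -0.1, -0.7]
finger_gap: 19.1
grip_force: 29.6
5.65 [ 627.17370457 -177.74537712  135.25217527]
[320.14737669 323.24377891] jar rim [array([324., 194.]), array([324., 273.]), array([283., 235.]), array([366., 235.])]
```

View pics/w3.png

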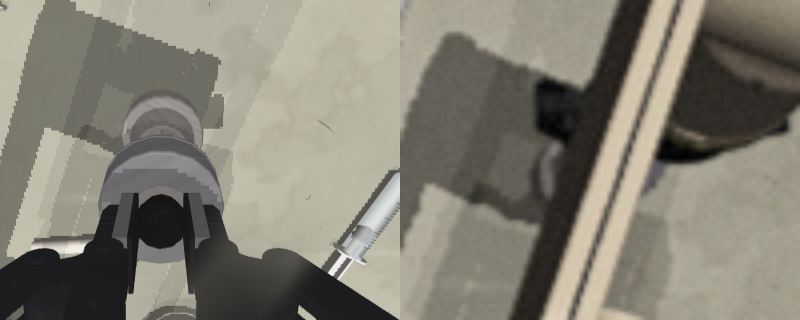

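```bash
python3 -m handwheel '{"series": [[[0.4,0.12,0,0,0,0,0.1],[0.4,0.12,0.5,0,0,0,0.1],[0.4,0.12,2,0,0,0,0.1],[0.4,0.12,3.5,0,0,0,0.1],[0.4,0.12,5,0,0,0,0.1],[0.4,0.12,6,0,0,0,0.1],[0.4,0.12,6.4,0,0,0,0.1],[0.4,0.12,6.6,0,0,0,0.1],[0.4,0.12,6.6,0,0,0,0.1]]]}'
```

```text
time: 6.88
tool_pos: [634.1, -181.1, 74.0]
tcp_rot: [180.0, -0.0, 0.0]
ft_force: [0.2, -0.1, -0.3]
finger_gap: 19.0
grip_force: 29.6
```

```bash
python3 -m handwheel '{"series": [[[-0.2,-0.1,0.2,0,0,0,0.1],[-0.2,-0.1,0.4,0,0,0,0.1],[-0.2,-0.1,0.5,0,0,0,0.1],[-0.2,-0.1,0.6,0,0,0,0.1],[-0.2,-0.1,0.6,0,0,0,0.1]]]}'
```

```text
time: 7.5
tool_pos: [632.5, -180.2, 69.4]
tcp_rot: [180.0, -0.1, 0.1]
ft_force: [-3.5, 1.7, 10.2]
finger_gap: 19.4
grip_force: 30.4
```

```bash
python3 -m handwheel '{"series": [[[0,0,0,0,0,0,0.5],[0,0,0,0,0,0,0.5],[0,0,0,0,0,0,0.5],[0,0,-2,0,0,0,0.5],[0,0,-6,0,0,0,0.5],[0,0,-11,0,0,0,0.5],[-3,-5,-12,0,0,0,0.5],[-6,-10,-12,0,0,0,0.5],[-8.5,-15,-12,0,0,0,0.5],[-11,-19,-12,0,0,0,0.5],[-13.5,-23,-12,0,0,0,0.5],[-16,-27,-12,0,0,0,0.5]]]}'
python3 - <<'E'
from bench import eyes,status
from h import *
s=status.sense(); p=s['tool_pos']; print(s['time'],p)
w=eyes.snapshot('wrist'); t=eyes.snapshot('top')
a=w['img'][100:420,0:400]; q=proj(t,(631,-180,60)).astype(int); b=cv2.resize(t['img'][q[1]-40:q[1]+40,q[0]-48:q[0]+52],None,fx=4,fy=4)
cv2.imwrite('pics/w4.png',np.hstack([a,b])[:,:,::-1]); print(proj(w,(428,206,86)))
t=t; g=cv2.cvtColor(t['img'],cv2.COLOR_RGB2GRAY)
def knob(x,y,z,r=12):
    k=(g[y-r:y+r+1,x-r:x+r+1]<60).astype(np.uint8); M=cv2.moments(k,True); p=(x-r+M['m10']/M['m00'],y-r+M['m01']/M['m00']); print(M['m00'],p,ray(t,p,z).round(1))
knob(263,276,84); knob(*q,80)
E
```

```text
time: 9.0
tool_pos: [471.2, 91.1, 189.3]
tcp_rot: [-180.0, -0.1, 0.0]
ft_force: [1.1, -0.5, 1.2]
finger_gap: 43.0
grip_force: 0.0
9.0 [471.17490847  91.14504003 189.32523801]
[163.22007962 295.68543375]
15.0 (267.8666666666667, 271.53333333333336) [436.8 195.9  84. ]
88.0 (np.float64(427.875), np.float64(193.11363636363637)) [ 623.4 -168.9   80. ]
```

View pics/w4.png

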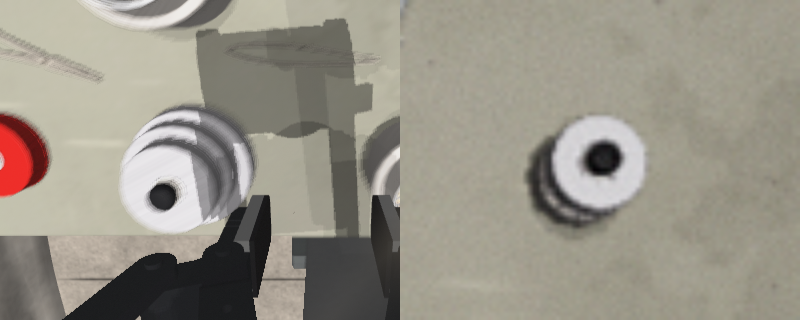

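The picture shows the small lid on its jar (crop 602,158) and the medium knob at about (162,296) in the wrist view. Checking the numbers once the arm is still.

```bash
python3 -m handwheel '{"series": [[[0,0,0,0,0,0,0.5]]]}'
cat >> h.py <<'E'
def blob(d,c,r,lo=True,th=60):
    """largest dark (lo) or bright blob within r of c: centroid, area, hull"""
    g=cv2.cvtColor(d['img'],cv2.COLOR_RGB2GRAY); x,y=[int(round(v)) for v in c]; x0,y0=max(x-r,0),max(y-r,0)
    s=g[y0:y+r+1,x0:x+r+1]; m=((s<th) if lo else (s>th)).astype(np.uint8)
    cs,_=cv2.findContours(m,cv2.RETR_EXTERNAL,cv2.CHAIN_APPROX_NONE); k=max(cs,key=cv2.contourArea)
    h=cv2.convexHull(k)[:,0]+[x0,y0]; M=cv2.moments(k); return np.array([M['m10'],M['m01']])/M['m00']+[x0,y0],M['m00'],h
def knob(d,X,top,r=14):
    c,a,h=blob(d,proj(d,(X[0],X[1],top-3)),r); return c.round(1),a,ray(d,c,top-3).round(1)
E
python3 - <<'E'
from bench import eyes,status
from h import *
print(status.sense()['tool_pos'])
D={n:eyes.snapshot(n) for n in('wrist','top','scene')}
for n,d in D.items(): print('medium',n,knob(d,(428,206),86,14 if n=='wrist' else 8))
for n in('top','scene'): print('small',n,knob(D[n],(632,-180),82,6))
c,a,h=blob(D['top'],proj(D['top'],(632,-180,65)),16,False,185); print('small top disc',a,cv2.minEnclosingCircle(np.array([ray(D['top'],p,65)[:2] for p in h],np.float32)))
E
```

```text
time: 9.22
tool_pos: [472.2, 90.1, 189.0]
tcp_rot: [180.0, -0.1, 0.1]
ft_force: [-0.0, -0.3, -0.7]
finger_gap: 42.6
grip_force: 0.0
[472.15225399  90.09025486 189.03150853]
medium wrist (array([163.6, 295.4]), 617.0, array([427.8, 205.7,  83. ]))
medium top (array([261.4, 276.1]), 19.5, array([426.2, 210.5,  83. ]))
medium scene (array([311.4, 294.9]), 108.0, array([421.6, 211.4,  83. ]))
small top (array([432.4, 190.4]), 42.0, array([ 630. , -179.5,   79. ]))
small scene (array([368.9, 187.1]), 47.5, array([ 624.9, -173.3,   79. ]))
small top disc 371.0 ((631.822998046875, -180.44776916503906), 26.85129165649414)
```

```bash
python3 -m handwheel '{"series": [[[-2.2,-5.8,0,0,0,0,0.5],[-4.4,-11.6,1,0,0,0,0.5],[-4.4,-11.6,4,0,0,0,0.5],[-4.4,-11.6,8,0,0,0,0.5],[-4.4,-11.6,11,0,0,0,0.5],[-4.4,-11.6,11.7,0,0,0,0.5],[-4.4,-11.6,11.7,0,0,0,0.4],[-4.4,-11.6,11.7,0,0,0,0.1],[-4.4,-11.6,11.7,0,0,0,0.1],[-4.4,-11.6,11.7,0,0,0,0.1],[-4.4,-11.6,11.7,0,0,0,0.1]]]}' 30
```

```text
time: 10.75
tool_pos: [429.0, 206.1, 72.2]
tcp_rot: [-180.0, -0.2, 0.0]
ft_force: [0.1, -1.3, 6.2]
finger_gap: 19.1
grip_force: 29.8
```

```bash
python3 -m handwheel '{"series": [[[0,0,-1,0,0,0,0.1],[0,0,-3,0,0,0,0.1],[0,0,-7,0,0,0,0.1],[1,1,-10,0,0,0,0.1],[4,4,-10,0,0,0,0.1],[8,8,-10,0,0,0,0.1],[12,12,-10,0,0,0,0.1],[16,15.5,-10,0,0,0,0.1],[19.3,18.8,-9,0,0,0,0.1],[19.3,18.8,-7,0,0,0,0.1],[19.3,18.8,-6,0,0,0,0.1],[19.3,18.8,-6,0,0,0,0.1]]]}'
python3 - <<'E'
from bench import eyes,status
from h import *
s=status.sense(); p=s['tool_pos']; print(s['time'],p)
w=eyes.snapshot('wrist'); cv2.imwrite('pics/w5.png',w['img'][:,:,::-1])
print(proj(w,p+[0,0,13]),'jar rim',[proj(w,(621.8+dx,17.7+dy,50)).round(0) for dx,dy in((37,0),(-37,0),(0,37),(0,-37))])
E
```

```text
time: 12.25
tool_pos: [619.1, 19.1, 129.3]
tcp_rot: [-180.0, 0.2, 0.1]
ft_force: [0.6, -0.7, -1.2]
finger_gap: 18.8
grip_force: 29.6
12.25 [619.08013255  19.08510529 129.28432446]
[320.15317248 325.33096107] jar rim [array([323., 187.]), array([322., 299.]), array([264., 246.]), array([381., 246.])]
```

View pics/w5.png

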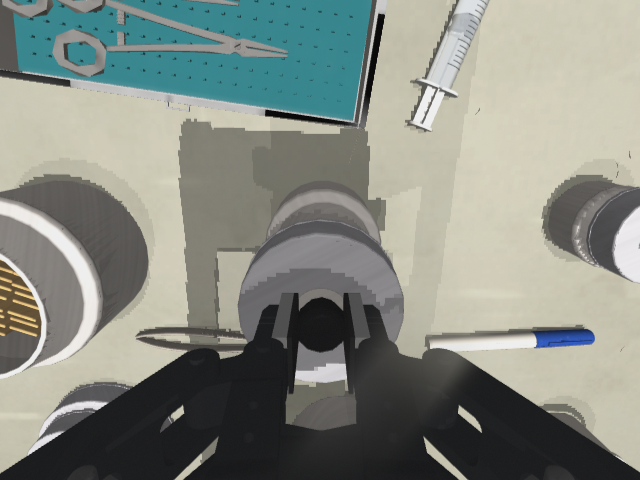

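The medium lid is level and over its jar (jar's far edge at (325,182), knob at (321,324)). Lowering.

```bash
python3 -m handwheel '{"series": [[[0.1,0.1,0,0,0,0,0.1],[0.1,0.1,1.2,0,0,0,0.1],[0.1,0.1,2.5,0,0,0,0.1],[0.1,0.1,3.5,0,0,0,0.1],[0.1,0.1,3.9,0,0,0,0.1],[0.1,0.1,3.9,0,0,0,0.1]]]}'
```

```text
time: 13.05
tool_pos: [621.4, 17.0, 90.9]
tcp_rot: [-180.0, 0.1, 0.0]
ft_force: [0.4, -0.1, -0.0]
finger_gap: 19.0
grip_force: 29.6
```

```bash
python3 -m handwheel '{"series": [[[0.05,0,0.4,0,0,0,0.1],[0.05,0,0.8,0,0,0,0.1],[0.05,0,1.0,0,0,0,0.1],[0.05,0,1.1,0,0,0,0.1],[0.05,0,1.15,0,0,0,0.1],[0.05,0,1.15,0,0,0,0.1]]]}'
```

```text
time: 13.8
tool_pos: [622.3, 17.0, 80.6]
tcp_rot: [180.0, -0.0, 0.0]
ft_force: [-2.7, 0.3, 4.8]
finger_gap: 19.0
grip_force: 30.0
```

```bash
python3 -m handwheel '{"series": [[[0,0,0,0,0,0,0.5],[0,0,0,0,0,0,0.5],[0,0,0,0,0,0,0.5],[0,0,-2,0,0,0,0.5],[0,0,-6,0,0,0,0.5],[-2,-1,-10,0,0,0,0.5],[-6,-3,-10,0,0,0,0.5],[-10,-5,-10,0,0,0,0.5],[-14,-7.5,-10,0,0,0,0.5],[-17.2,-9.3,-10,0,0,0,0.5],[-17.2,-9.3,-10,0,0,0,0.5],[-17.2,-9.3,-10,0,0,0,0.5]]]}'
python3 - <<'E'
from bench import eyes,status
from h import *
s=status.sense(); print(s['time'],s['tool_pos'])
D={n:eyes.snapshot(n) for n in('wrist','top')}
print('large',knob(D['wrist'],(427,202),63,16))
t=D['top']; c,a,h=blob(t,proj(t,(622,17,77)),22,False,185); print('medium top disc',a,cv2.minEnclosingCircle(np.array([ray(t,p,77)[:2] for p in h],np.float32)), knob(t,(622,17),94,7))
w=D['wrist']['img'][:,:400]; q=proj(t,(622,17,70)).astype(int); b=cv2.resize(t['img'][q[1]-60:q[1]+60,q[0]-50:q[0]+50],None,fx=4,fy=4)
cv2.imwrite('pics/w6.png',np.hstack([w,b])[:,:,::-1])
E
```

```text
time: 15.3
tool_pos: [451.0, 109.8, 181.5]
tcp_rot: [-180.0, -0.1, 0.1]
ft_force: [0.0, -0.1, 0.4]
finger_gap: 42.6
grip_force: 0.0
15.3 [451.03338375 109.84631878 181.49138892]
large (array([193.3, 262. ]), 488.0, array([427.3, 206.7,  60. ]))
medium top disc 689.0 ((620.4727783203125, 17.154821395874023), 35.7828254699707) (array([347.7, 192.9]), 40.0, array([619.1,  16.8,  91. ]))
```

View pics/w6.png

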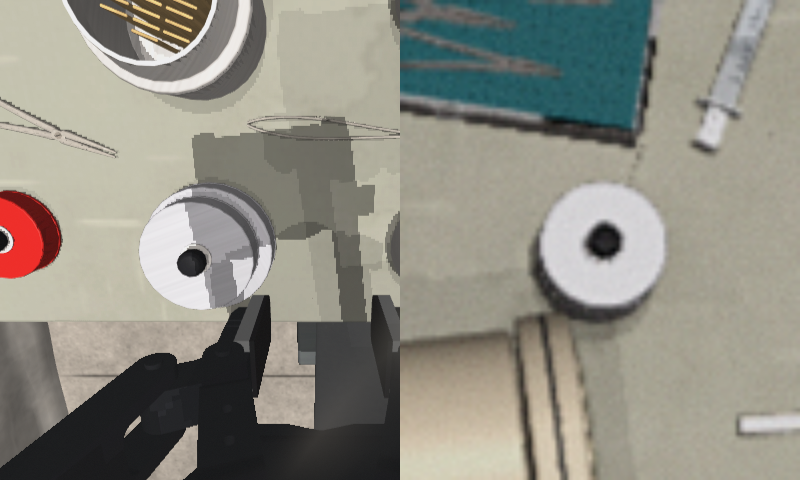

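The medium lid sits concentric and level (knob at crop 605,240). The large lid's knob, wrist (193,262), is at (427.3,206.7).

```bash
python3 -m handwheel '{"series": [[[-1.2,-5,0,0,0,0,0.5],[-2.35,-9.7,2,0,0,0,0.5],[-2.35,-9.7,6,0,0,0,0.5],[-2.35,-9.7,10,0,0,0,0.5],[-2.35,-9.7,12.6,0,0,0,0.5],[-2.35,-9.7,13.2,0,0,0,0.5],[-2.35,-9.7,13.2,0,0,0,0.4],[-2.35,-9.7,13.2,0,0,0,0.1],[-2.35,-9.7,13.2,0,0,0,0.1],[-2.35,-9.7,13.2,0,0,0,0.1],[-2.35,-9.7,13.2,0,0,0,0.1]]]}' 30
```

```text
time: 16.77
tool_pos: [428.0, 207.2, 49.6]
tcp_rot: [-180.0, -0.2, 0.0]
ft_force: [0.9, -1.2, 8.1]
finger_gap: 18.8
grip_force: 29.8
```

```bash
python3 -m handwheel '{"series": [[[0,0,-1,0,0,0,0.1],[0,0,-3,0,0,0,0.1],[0,0,-7,0,0,0,0.1],[0,1,-11,0,0,0,0.1],[0,5,-12,0,0,0,0.1],[-0.2,9,-12,0,0,0,0.1],[-0.4,13,-12,0,0,0,0.1],[-0.4,17,-12,0,0,0,0.1],[-0.4,20.6,-12,0,0,0,0.1],[-0.4,20.6,-10,0,0,0,0.1],[-0.4,20.6,-9,0,0,0,0.1],[-0.4,20.6,-9,0,0,0,0.1]]]}'
python3 - <<'E'
from bench import eyes,status
from h import *
s=status.sense(); p=s['tool_pos']; print(s['time'],p)
w=eyes.snapshot('wrist'); cv2.imwrite('pics/w7.png',w['img'][:,:,::-1])
print(proj(w,p+[0,0,13]),'jar rim',[proj(w,(424+dx,1+dy,62)).round(0) for dx,dy in((46,0),(-46,0),(0,46),(0,-46))])
E
```

```text
time: 18.27
tool_pos: [421.9, 1.3, 137.4]
tcp_rot: [-180.0, 0.1, 0.1]
ft_force: [-0.1, -0.7, 0.5]
finger_gap: 19.0
grip_force: 29.6
18.275 [421.86040805   1.3032641  137.38783759]
[320.15093791 325.36993764] jar rim [array([321., 174.]), array([321., 315.]), array([247., 249.]), array([395., 249.])]
```

View pics/w7.png

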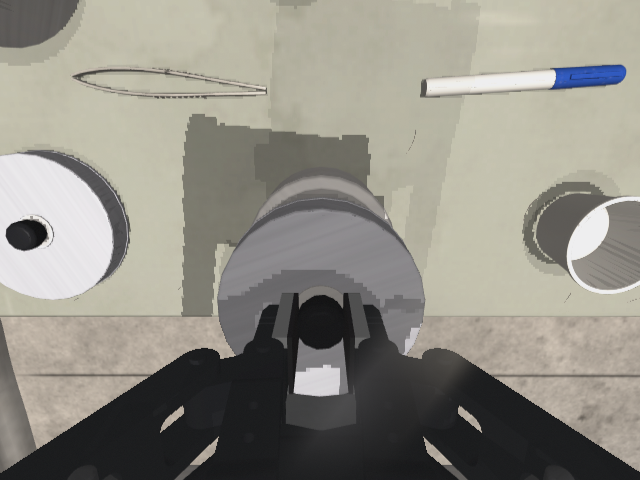

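The large lid is level over its jar, whose far edge is at (321,169), as expected.

```bash
python3 -m handwheel '{"series": [[[0.2,0,0,0,0,0,0.1],[0.2,0,1.2,0,0,0,0.1],[0.2,0,2.4,0,0,0,0.1],[0.2,0,3.3,0,0,0,0.1],[0.2,0,3.6,0,0,0,0.1],[0.2,0,3.6,0,0,0,0.1]]]}'
```

```text
time: 19.08
tool_pos: [424.5, 0.9, 101.7]
tcp_rot: [-180.0, 0.0, 0.0]
ft_force: [0.2, 0.2, -0.1]
finger_gap: 18.8
grip_force: 29.6
```

```bash
python3 -m handwheel '{"series": [[[0,0,0.4,0,0,0,0.1],[0,0,0.7,0,0,0,0.1],[0,0,0.85,0,0,0,0.1],[0,0,0.95,0,0,0,0.1],[0,0,1.0,0,0,0,0.1],[0,0,1.0,0,0,0,0.1]]]}'
```

```text
time: 19.82
tool_pos: [424.8, 0.9, 92.9]
tcp_rot: [180.0, -0.0, 0.1]
ft_force: [-4.1, 0.7, 7.9]
finger_gap: 19.2
grip_force: 30.3
```

```bash
python3 -m handwheel '{"series": [[[0,0,0,0,0,0,0.5],[0,0,0,0,0,0,0.5],[0,0,0,0,0,0,0.5],[0,0,-2,0,0,0,0.5],[0,0,-6,0,0,0,0.5],[0.5,-2,-9,0,0,0,0.5],[1,-5,-9,0,0,0,0.5],[2,-8,-9,0,0,0,0.5],[2.5,-11,-9,0,0,0,0.5],[2.5,-11,-9,0,0,0,0.5],[2.5,-11,-9,0,0,0,0.5]]]}'
python3 - <<'E'
from bench import eyes,status
from h import *
s=status.sense(); print(s['time'],s['tool_pos'])
w=eyes.snapshot('wrist'); print('largest',knob(w,(427,206),40,16))
cv2.imwrite('pics/w8.png',w['img'][:,:,::-1])
E
```

```text
time: 21.2
tool_pos: [449.4, 110.5, 181.8]
tcp_rot: [180.0, 0.0, 0.1]
ft_force: [-0.4, 0.2, -0.3]
finger_gap: 42.7
grip_force: 0.0
21.2 [449.38773947 110.50857058 181.81126322]
largest (array([204.8, 251.6]), 473.5, array([425.6, 205.4,  37. ]))
```

View pics/w8.png

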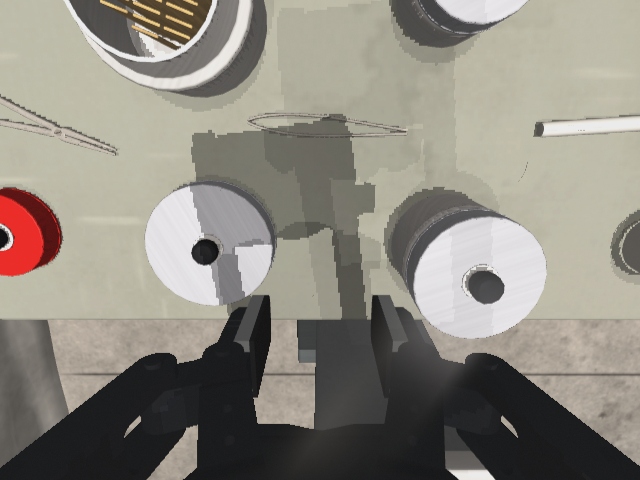

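The picture shows the large lid seated (487,287) and the largest lid alone on the table, knob at (205,252).

```bash
python3 -m handwheel '{"series": [[[-1.2,-5,1,0,0,0,0.5],[-2.4,-9.5,3,0,0,0,0.5],[-2.4,-9.5,7,0,0,0,0.5],[-2.4,-9.5,11,0,0,0,0.5],[-2.4,-9.5,14.4,0,0,0,0.5],[-2.4,-9.5,15.5,0,0,0,0.5],[-2.4,-9.5,15.5,0,0,0,0.4],[-2.4,-9.5,15.5,0,0,0,0.1],[-2.4,-9.5,15.5,0,0,0,0.1],[-2.4,-9.5,15.5,0,0,0,0.1],[-2.4,-9.5,15.5,0,0,0,0.1]]]}' 30
```

```text
time: 22.62
tool_pos: [427.0, 206.2, 28.7]
tcp_rot: [-180.0, -0.2, 0.1]
ft_force: [0.2, -1.6, 7.6]
finger_gap: 19.0
grip_force: 29.9
```

```bash
python3 -m handwheel '{"series": [[[0,0,-1,0,0,0,0.1],[0,0,-3,0,0,0,0.1],[0,0,-7,0,0,0,0.1],[0,0,-11,0,0,0,0.1],[1,0,-14,0,0,0,0.1],[5,0,-14.5,0,0,0,0.1],[9,0,-14.5,0,0,0,0.1],[13,0,-14.5,0,0,0,0.1],[17.5,0,-14.5,0,0,0,0.1],[17.5,0,-14,0,0,0,0.1],[17.5,0,-13.5,0,0,0,0.1],[17.5,0,-13.5,0,0,0,0.1]]]}'
python3 - <<'E'
from bench import eyes,status
from h import *
s=status.sense(); p=s['tool_pos']; print(s['time'],p)
w=eyes.snapshot('wrist'); cv2.imwrite('pics/w9.png',w['img'][:,:,::-1])
print(proj(w,p+[0,0,13]),'jar rim',[proj(w,(602.1+dx,206.6+dy,74)).round(0) for dx,dy in((55,0),(-55,0),(0,55),(0,-55))])
E
```

```text
time: 24.12
tool_pos: [599.3, 206.1, 161.7]
tcp_rot: [180.0, 0.1, 0.1]
ft_force: [0.3, -0.1, -0.4]
finger_gap: 19.2
grip_force: 29.6
24.125 [599.29941604 206.09596745 161.70632597]
[320.22895695 325.2908501 ] jar rim [array([320., 156.]), array([320., 317.]), array([235., 242.]), array([404., 242.])]
```

View pics/w9.png

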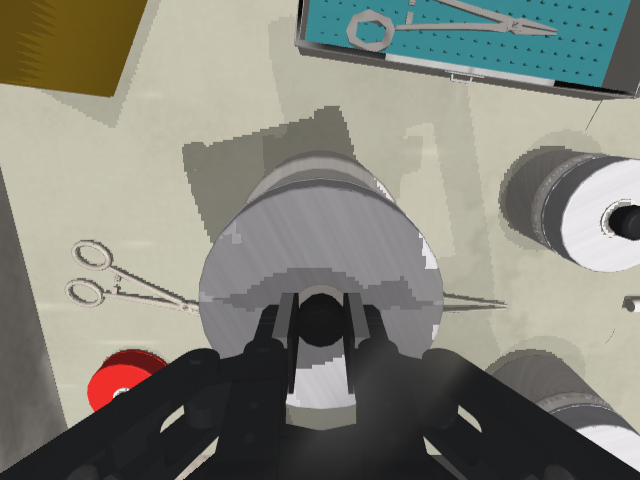

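The largest lid is level over its jar (far edge (320,151), same offset as before). Lowering.

```bash
python3 -m handwheel '{"series": [[[0.1,0,0.2,0,0,0,0.1],[0.1,0,1.5,0,0,0,0.1],[0.1,0,3,0,0,0,0.1],[0.1,0,4.2,0,0,0,0.1],[0.1,0,4.7,0,0,0,0.1],[0.1,0,4.7,0,0,0,0.1]]]}'
```

```text
time: 24.92
tool_pos: [601.2, 205.9, 114.3]
tcp_rot: [180.0, 0.1, 0.0]
ft_force: [-0.2, -1.1, -0.4]
finger_gap: 18.8
grip_force: 29.6
```

```bash
python3 -m handwheel '{"series": [[[0.05,0,0.3,0,0,0,0.1],[0.05,0,0.6,0,0,0,0.1],[0.05,0,0.75,0,0,0,0.1],[0.05,0,0.85,0,0,0,0.1],[0.05,0,0.85,0,0,0,0.1]]]}'
```

```text
time: 25.55
tool_pos: [602.1, 206.0, 107.1]
tcp_rot: [-180.0, -0.0, 0.0]
ft_force: [-1.6, 0.4, 3.2]
finger_gap: 18.9
grip_force: 30.0
```

Contact at the expected height (107.1 against 106.7). Releasing, then clearing the view for the final check.

```bash
python3 -m handwheel '{"series": [[[0,0,0.05,0,0,0,0.1],[0,0,0.05,0,0,0,0.5],[0,0,0.05,0,0,0,0.5],[0,0,0.05,0,0,0,0.5],[0,0,-2,0,0,0,0.5],[0,0,-6,0,0,0,0.5],[0,0,-11,0,0,0,0.5],[-4,3,-12,0,0,0,0.5],[-8,8,-12,0,0,0,0.5],[-12,13,-12,0,0,0,0.5],[-16,18,-12,0,0,0,0.5],[-20,23,-12,0,0,0,0.5]]]}'
python3 -m handwheel '{"series": [[[0,5,0,0,0,0,0.5],[0,10,0,0,0,0,0.5],[0,15,0,0,0,0,0.5],[0,20,0,0,0,0,0.5],[0,24,0,0,0,0,0.5],[0,28,0,0,0,0,0.5],[0,32,0,0,0,0,0.5],[0,36,0,0,0,0,0.5],[0,38,0,0,0,0,0.5],[0,38,0,0,0,0,0.5]]]}'
python3 - <<'E'
from bench import eyes,status
from h import *
print(status.sense()['time'],status.sense()['tool_pos'])
t=eyes.snapshot('top'); s=eyes.snapshot('scene')
for n,X,z,r in(('small',(632,-180),65,16),('medium',(621,17),77,22),('large',(424,1),89,25),('largest',(602,206),101,30)):
    c,a,h=blob(t,proj(t,(*X,z)),r,False,185); (x,y),R=cv2.minEnclosingCircle(np.array([ray(t,p,z)[:2] for p in h],np.float32)); print(n,round(x,1),round(y,1),round(2*R,1))
a=t['img'][150:330,210:470]; b=s['img'][150:330,200:480]
cv2.imwrite('pics/fin.png',np.vstack([cv2.resize(b,(466,300)),cv2.resize(a,(466,300))])[:,:,::-1])
E
```

```text
time: 27.05
tool_pos: [405.1, -20.6, 228.3]
tcp_rot: [180.0, -0.2, 0.1]
ft_force: [-0.4, -0.9, 0.8]
finger_gap: 42.8
grip_force: 0.0
time: 28.3
tool_pos: [406.2, -400.7, 227.8]
tcp_rot: [179.9, -0.0, -0.1]
ft_force: [0.7, 0.4, -0.6]
finger_gap: 42.6
grip_force: 0.0
28.3 [ 406.18649347 -400.68681265  227.81980888]
small 631.6 -180.5 54.1
medium 620.6 17.3 71.9
large 423.8 0.3 90.0
largest 601.2 206.1 108.1
```

View pics/fin.png

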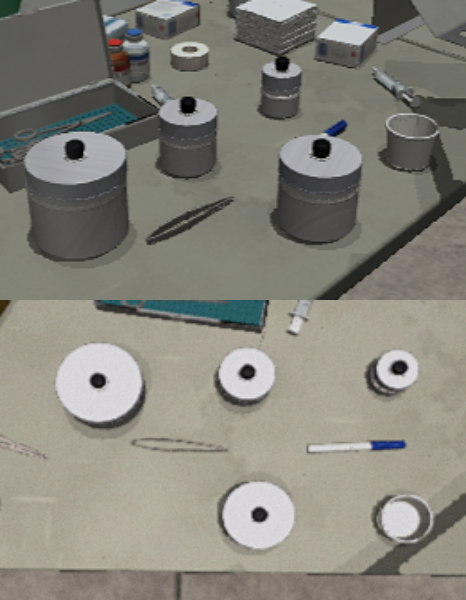

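All four jars are closed with level, concentric lids: small (281,90), medium (188,135), large (320,185) and largest (76,190). The cup has not moved.

```bash
python3 -c "
from bench import r
print(r.hand_in())"
```

```text
the job is handed in; nothing more can be done
None
```

All four jars are closed with their matching lids, taken from the top of the stack in order; the final pictures show every lid level and down on its jar, the jars and white cup where they were, and the job was handed in at about 28 s on the robot's clock.

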